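# Lean the long board against the bench's end panel

## Robot

A 6-joint arm with a two-finger parallel gripper is mounted at the origin on the work surface. World frame = base frame: x ahead of the robot, y to its left, z up, the work surface at z = 0. Lengths are in m, angles in degrees, forces in N, time in s.
With the tool pointing down it reaches from about 0.3 to 0.75 m from the base axis. Payload 8.5 kg.
Tool frame: the origin (TCP) lies on the centre line of the jaws, within the pads' length; the fingertips stand 19 mm ahead of it and the grasp point (between the pads) is the TCP; z points along the fingers, x is the direction in which the jaws open and shut, and the axes are right-handed (so a half turn about z gives the same grasp; the last joint's range is limited). The gripper opens to 85 mm and grips with 20 to 120 N. Pads are 22 mm wide; open, the fingers measure 114 mm over their backs; the gripper's body (76 mm by 85 mm) begins 54 mm behind the grasp point. The pads swing forward as they close: fully open they stand 13 mm farther back than shut.
Start: joints at [53.096, 21.807, 74.336, -0, 83.858, -12.336], TCP at [0.229, 0.5, 0.25] pointing down, gripper open.
Joint ranges: [-178.18, 178.18], [-50.72, 133.34], [12.68, 142.11], [-81.47, 261.47], [9.98, 163.14], [-165.26, 165.26]. Speed limits (degrees/s): [136.94, 136.94, 180, 180, 180, 180].

## Interface

Orientations are given as a 3x3 rotation matrix whose columns are the frame's x, y, z axes.
In Python, from rig import env, cams, order gives the robot as it stands.
- The arm moves only by the tool step_arm, never from a script. Its argument "steps" is a list of rows, each an object with "xyz": the shift along the tool's x, y, z normalised to -1 to 1, where 1 is 0.04 m, a list of three; "turn": the turn, a rotation vector about the tool's x, y, z normalised to -1 to 1, where 1 is 0.08 rad, a list of three; "gripper": the gripper command: -1 is shut, 1 is fully open, values between are in proportion. A call has 1 to 20 rows; each row shifts and turns the commanded pose from where the row before left it, along the tool's axes as they then stand; what a row does not reach is not made up. A row lasts 1/12 s, in which the tool goes at most 41.7 mm and 7.16 degrees, less where a joint would pass 70% of its speed; a pose out of reach is approached as far as the arm can. A call with a number of a shift or a turn outside -1 to 1 is refused whole. A call with a gripper value outside its range is refused whole. The fingers move at their own pace and stop on an object; "squeeze" is the grip in N (left out, the last holds). Time passes only in rows, so rows that do not move let the fingers close. It gives the time, the measured TCP pose, the force and the opening at its end, in the units of the state.
- env.observe(): the state, without advancing time (a new reading comes with each control period).
- cams.get_image(name): name is "side" or "top" or "wrist"; returns (picture, depth): 480x640x3 uint8, red, green, blue; 480x640 float32, m along the optical axis (not along the pixel's ray), 0 where there is no reading.
- cams.camera_info(name): a dict with "fx", "fy", "cx", "cy" (pixels), "k1" (the pictures are not rectified: a ray, as slopes to the right and down, at radius r is drawn at 1 + k1 r^2 times it, then the intrinsics apply), "extrinsics" (4x4, takes a point from camera to world coordinates). Camera axes: x right, y down, z forward; pixel columns grow to the right and rows downward; lengths in m; the calibration is good to about 2 mm. A picture is of the moment at which its call begins: read the wrist's pose just before it. camera_info takes no time and is no camera call; for the wrist camera it gives the pose at the moment of the call.
- order.close_job(): hands the job in, once; it reports no verdict.
The state is a dict: "time_s": time; "q": joint angles; "qvel": joint speeds; "joint_efforts": joint torques, N m; "position": TCP position; "tool_rot": TCP orientation; "ft_force": force on the tool from outside, world axes, zero at the start; "wrist_torque": the same for the moment, N m; "grip_width": finger opening in m.
Only numpy, scipy, OpenCV 4.12 (cv2) and the standard library are available. Lean on these libraries where they do the work, as an engineer would, in place of code of your own. Each camera call takes 0.05 s, during which the arm holds its last target. There are 200 camera calls.

## Task

Take the long board out of the rack and lean it flat against the low white pegboard panel, its foot down on the bench and resting against the inside of the stop strip so that it cannot slide out, and its upper part resting on the panel. Leave it there, square to the panel and within the panel's length, and leave the short board standing in the rack.

Things in the scene. Friction and masses are not known exactly. Their poses are not given: they have to be found in the camera images.
- long_board_center (a point): Centre of the long plain-wood board: 260 mm long (z axis, upright), 50 mm wide (x), 14 mm thick (y), about 0.13 kg. It stands on end, lower 50 mm in one of two slots (54 x 17 mm, 80 mm apart along x) of a plywood rack fixed to the bench; rack floor 12 mm, rack walls to 62 mm above the bench. Lift the foot clear of the slot; carry it foot down.
- long_board_foot (a point): Centre of the lower end face of the long board, 130 mm below long_board_center along its z axis; same axes.
- short_board_center (a point): Centre of the short board of the same wood and section (50 x 14 mm, axes alike) but 120 mm long, standing in the rack's other slot. Leave it.
- lean_wall: White pegboard panel fixed upright on the bench, 160 mm high, 280 long, 18 thick, and a dark stop strip on the bench parallel to it. Origin: bench level, foot of the panel's face, mid-length. x along the panel, y out of its face to the strip, z up. Strip: inner face at y = 75 mm, 24 wide, 20 high. Foot at the strip, the board leans on the panel's top edge, 21 degrees from vertical.

How it is judged (in metres and radians):
At the end, for the whole second after the job is handed in: The long board, released and at rest, leans on the panel 11 to 31 degrees from vertical, square to it within 15 degrees; its foot is on the bench within 20 mm of resting against the strip's inside and within 125 mm of the panel's middle; the short board has not moved over 30 mm (y of long_board_foot in the frame of lean_wall between 0.048 and 0.076 m and x of long_board_foot in the frame of lean_wall between -0.125 and 0.125 m and height (world z) of long_board_foot below 0.015 m and angle between long_board_center's own z axis and vertical between 0.19 and 0.55 rad and angle between the x axis of long_board_center and the x axis of lean_wall, either way round below 0.26 rad and linear speed of long_board below 0.02 m/s and angular speed of long_board below 0.1 rad/s); the robot touches nothing.
It fails at once if the short board is moved by more than 30 mm (distance of short_board_center from where it was at the start of the episode above 0.03 m).
It also fails if it takes over 38 s, if anything falls off the work surface, if the arm or the gripper's body presses on something with over 40 N, if the wrist force passes 120 N, or if a joint passes its speed limit or range.

## Working session

There is one attempt and no reset: what is moved stays moved. The work goes in short steps, Python scripts to look and compute and a tool call to move; the robot and the scene stay as the last step left them, time stands still between calls to the robot, and variables do not carry over. Pictures are saved under pics/ and viewed, about 8 in all and at most 12, crops included, and the job is handed in when it is done.

Besides the shell and the picture viewer there is one more tool, called after "Call:" as a command line: name --argument value ..., lists and objects as JSON in quotes. step_arm: Moves the arm, as the interface text tells. Scaled input: -1 to 1 covers 0.04 m each way for a shift and 0.08 rad each way for a turn. Its arguments: {"type":"object","properties":{"steps":{"type":"array"},"squeeze":{"type":"number"}},"required":["steps"]}

```bash
mkdir -p pics; cat > h.py <<'E'
import numpy as np, cv2
from rig import env, cams, order
def grab(name,fn=None):
    info=cams.camera_info(name); im,d=cams.get_image(name)
    if fn: cv2.imwrite('pics/'+fn,cv2.cvtColor(im,cv2.COLOR_RGB2BGR))
    return im,d,info
def rays(info,uv):
    uv=np.atleast_2d(uv).astype(float)
    p=np.c_[(uv[:,0]-info['cx'])/info['fx'],(uv[:,1]-info['cy'])/info['fy']]
    q=p.copy()
    for _ in range(20): q=p/(1+info['k1']*(q**2).sum(1,keepdims=True))
    return np.c_[q,np.ones(len(q))]
def world(info,uv,depth):
    E=np.array(info['extrinsics']); return (rays(info,uv)*np.reshape(depth,(-1,1)))@E[:3,:3].T+E[:3,3]
def cloud(info,d):
    v,u=np.nonzero(d>0); P=world(info,np.c_[u,v],d[v,u]); W=np.full(d.shape+(3,),np.nan); W[v,u]=P; return W
E
python3 - <<'E'
from h import *
s=env.observe(); print(s['time_s'],s['position'],np.round(s['tool_rot'],3).tolist(),s['grip_width'])
ims=[]
for n in ('top','side'):
    im,d,i=grab(n,n+'0.png'); np.savez(n+'0.npz',im=im,d=d); print(n,i)
E
```

```text
0.0 [0.22852916 0.49996085 0.24969244] [[0.416, 0.909, -0.001], [0.909, -0.416, -0.001], [-0.001, -0.0, -1.0]] 0.0853307526124351
top {'fx': 604.4715846837396, 'fy': 604.4715846837396, 'cx': 314.50436269644945, 'cy': 240.04373461626037, 'k1': -0.004568994748228005, 'extrinsics': array([[ 0.00796341, -0.97292634,  0.23097818,  0.33965237],
       [-0.99995431, -0.00896948, -0.00330594, -0.01531029],
       [ 0.00528819, -0.2309413 , -0.97295331,  0.9978415 ],
       [ 0.        ,  0.        ,  0.        ,  1.        ]])}
side {'fx': 550.8444139015995, 'fy': 550.8444139015995, 'cx': 320.5300663272258, 'cy': 230.1972466106865, 'k1': -0.011183175474669451, 'extrinsics': array([[ 0.98826146, -0.09238065,  0.12167624,  0.45840935],
       [-0.15199513, -0.67477883,  0.72219873, -0.64366007],
       [ 0.01538736, -0.73221537, -0.68089932,  0.7228006 ],
       [ 0.        ,  0.        ,  0.        ,  1.        ]])}
```

View pics/top0.png

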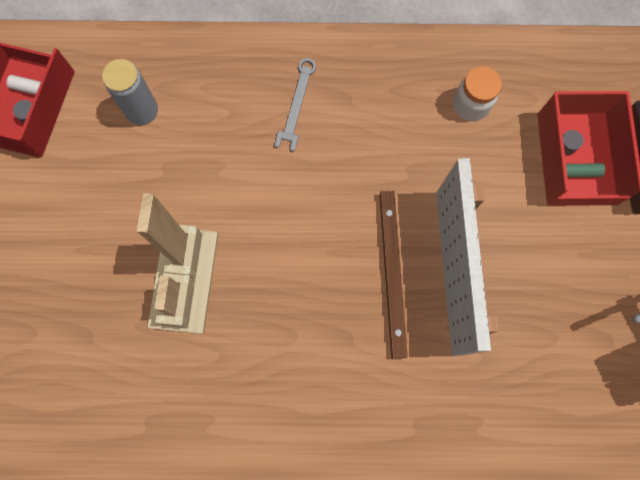

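View pics/side0.png

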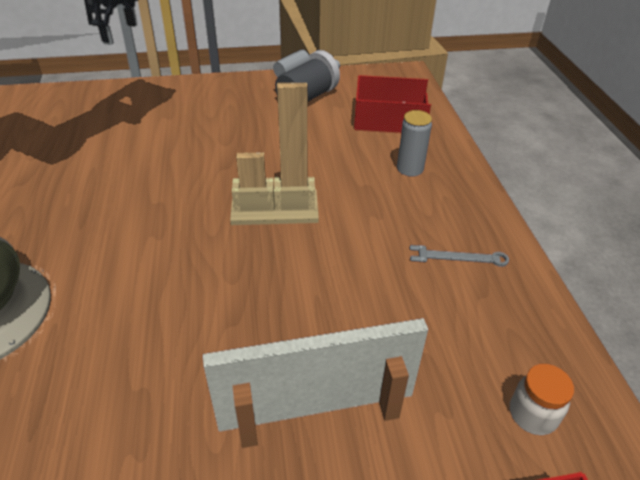

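The top view shows the long board's top end at about (148,215), the short board's at (165,290), the strip from (387,192) to (400,357), and the panel's top edge from (463,162) to (482,348). The side view shows the long board on the +x side of the rack, next to the short one, and the panel's back facing the camera.

```bash
python3 - <<'E'
from h import *
z=np.load('top0.npz'); i=cams.camera_info('top'); W=cloud(i,z['d']); im=z['im']
def rect(m,name,zz=None):
    P=W[m]; print(name,len(P),'z',np.round(np.percentile(P[:,2],[5,50,95]),4))
    r=cv2.minAreaRect(P[:,:2].astype(np.float32)); print('  depth rect',np.round(r[0],4),np.round(r[1],4),round(r[2],2))
    if zz is not None:  # cast contour on plane
        u=np.argwhere(m)[:,::-1]; E=np.array(i['extrinsics']); R=rays(i,u)@E[:3,:3].T; t=(zz-E[2,3])/R[:,2]; Q=R*t[:,None]+E[:3,3]
        r=cv2.minAreaRect(Q[:,:2].astype(np.float32)); print('  plane rect',np.round(r[0],4),np.round(r[1],4),round(r[2],2), cv2.boxPoints(r).round(4).tolist())
Z=W[...,2]; X=W[...,0];Y=W[...,1]
yy,xx=np.mgrid[:480,:640]
def comp(m):
    n,l,s,c=cv2.connectedComponentsWithStats(m.astype(np.uint8)); k=1+s[1:,4].argmax(); return l==k
box=lambda a,b,c,d:(xx>=a)&(xx<=b)&(yy>=c)&(yy<=d)
rect(comp(box(110,230,170,350)&(Z>0.262)),'long top',0.272)
rect(comp(box(130,230,260,350)&(Z>0.122)&(Z<.145)),'short top',0.132)
rect(comp(box(430,500,140,365)&(Z>0.153)),'panel top',0.16)
rect(comp(box(370,420,170,370)&(Z>0.012)&(Z<.03)),'strip top',0.02)
rect(comp(box(130,230,200,350)&(Z>0.052)&(Z<.07)),'rack wall',0.062)
hsv=cv2.cvtColor(im,cv2.COLOR_RGB2HSV)
rect(comp(box(370,420,180,370)&(hsv[...,2]<110)),'strip dark',0.02)
# wide face of long board
m=box(110,230,170,300)&(Z>0.08)&(Z<.25)&comp(box(110,230,170,270)&(Z>0.08))
P=W[m]; c=P.mean(0); n=np.linalg.svd(P-c)[2][2]; print('long side plane',c,n)
m=box(430,500,140,365)&(Z>0.02)&(Z<.15); P=W[m]
c=np.median(P,0); n=np.linalg.svd(P-P.mean(0))[2][2]; print('panel face',P.mean(0),n)
E
```

```text
long top 520 z [0.264  0.2704 0.2729]
  depth rect [0.5454 0.1945] [0.015  0.0503] 84.77
  plane rect [0.5439 0.193 ] [0.0168 0.0519] 84.45 [[0.517300009727478, 0.18719999492168427], [0.5688999891281128, 0.18209999799728394], [0.5705000162124634, 0.1988999992609024], [0.5188999772071838, 0.20389999449253082]]
short top 382 z [0.1253 0.1303 0.1328]
  depth rect [0.4659 0.2025] [0.0152 0.0503] 84.51
  plane rect [0.4652 0.2009] [0.016  0.0505] 84.45 [[0.439300000667572, 0.19529999792575836], [0.4896000027656555, 0.19050000607967377], [0.491100013256073, 0.20640000700950623], [0.4408000111579895, 0.21130000054836273]]
panel top 2591 z [0.1558 0.1588 0.1611]
  depth rect [ 0.5254 -0.2442] [0.2787 0.0199] 3.15
  plane rect [ 0.5248 -0.2429] [0.278  0.0199] 3.07 [[0.3855000138282776, -0.24040000140666962], [0.3865000009536743, -0.26030001044273376], [0.6642000079154968, -0.24539999663829803], [0.663100004196167, -0.22550000250339508]]
strip top 2521 z [0.0155 0.0188 0.0216]
  depth rect [ 0.5198 -0.1485] [0.2802 0.025 ] 3.14
  plane rect [ 0.5193 -0.1477] [0.2795 0.0251] 3.04 [[0.379099994
[... 273 characters left out ...]
51 0.1973] [0.0432 0.1584] 84.38 [[0.42419999837875366, 0.1835000067949295], [0.5817999839782715, 0.1679999977350235], [0.5860000252723694, 0.210999995470047], [0.4284000098705292, 0.226500004529953]]
strip dark 428 z [nan nan nan]
  depth rect [ 0.5182 -0.1365] [0.2761 0.    ] 3.14
  plane rect [ 0.5173 -0.1328] [0.275  0.0101] 2.67 [[0.3797000050544739, -0.13420000672340393], [0.38019999861717224, -0.14429999887943268], [0.6549000144004822, -0.1315000057220459], [0.6543999910354614, -0.12139999866485596]]
long side plane [0.5405411  0.18946045 0.17289701] [ 1.85361127e-01  9.82670445e-01 -2.22274805e-04]
panel face [ 0.51970123 -0.23916406  0.09090717] [ 0.04958757 -0.99790401 -0.04157721]
```

Call:
step_arm --steps '[{"xyz":[0,0,-0.5],"turn":[0,0,0],"gripper":1},{"xyz":[0,0,-0.5],"turn":[0,0,0],"gripper":1},{"xyz":[0,0,-0.5],"turn":[0,0,0],"gripper":1},{"xyz":[0,0,-0.5],"turn":[0,0,0],"gripper":1},{"xyz":[-0.26,0.74,0],"turn":[0,0,0],"gripper":1},{"xyz":[-0.26,0.74,0],"turn":[0,0,0],"gripper":1},{"xyz":[-0.26,0.74,0],"turn":[0,0,0],"gripper":1},{"xyz":[-0.26,0.74,0],"turn":[0,0,0],"gripper":1},{"xyz":[-0.26,0.74,0],"turn":[0,0,0],"gripper":1},{"xyz":[-0.26,0.74,0],"turn":[0,0,0],"gripper":1},{"xyz":[-0.26,0.74,0],"turn":[0,0,0],"gripper":1},{"xyz":[-0.26,0.74,0],"turn":[0,0,0],"gripper":1},{"xyz":[-0.26,0.74,0],"turn":[0,0,0],"gripper":1},{"xyz":[-0.26,0.74,0],"turn":[0,0,0],"gripper":1},{"xyz":[-0.26,0.74,0],"turn":[0,0,0],"gripper":1},{"xyz":[-0.26,0.74,0],"turn":[0,0,0],"gripper":1},{"xyz":[-0.26,0.74,0],"turn":[0,0,0],"gripper":1},{"xyz":[-0.26,0.74,0],"turn":[0,0,0],"gripper":1}]'

```text
time_s: 1.6
position: [0.5459, 0.1942, 0.33]
tool_rot: [[0.416, 0.909, -0.001], [0.909, -0.416, -0.0], [-0.0, -0.001, -1.0]]
ft_force: [0.6, 0.7, 0.2]
grip_width: 0.0851
```

Call:
step_arm --steps '[{"xyz":[0,0,0],"turn":[0,0,-0.83],"gripper":1},{"xyz":[0,0,0],"turn":[0,0,-0.83],"gripper":1},{"xyz":[0,0,0],"turn":[0,0,-0.83],"gripper":1},{"xyz":[0,0,0],"turn":[0,0,-0.83],"gripper":1},{"xyz":[0,0,0],"turn":[0,0,-0.83],"gripper":1},{"xyz":[0,0,0],"turn":[0,0,0],"gripper":1},{"xyz":[0,0,0],"turn":[0,0,0],"gripper":1}]'

```text
time_s: 2.18
position: [0.5449, 0.1955, 0.33]
tool_rot: [[0.099, 0.995, -0.001], [0.995, -0.099, -0.0], [-0.0, -0.001, -1.0]]
ft_force: [0.3, -0.7, -0.4]
grip_width: 0.0857
```

```bash
cat > pic.py <<'E'
from h import *
import sys
s=env.observe(); print(s['time_s'],np.round(s['position'],4),np.round(s['tool_rot'],4).tolist(),np.round(s['ft_force'],1),s['grip_width'],np.round(s['q'],1))
for n in sys.argv[2:]:
    im,d,i=grab(n,f'{n}{sys.argv[1]}.png'); np.savez(f'{n}{sys.argv[1]}.npz',im=im,d=d,E=i['extrinsics'])
E
python3 pic.py 1 wrist; python3 -c "
from h import *
i=cams.camera_info('wrist'); print(i); z=np.load('wrist1.npz'); W=cloud(i,z['d']); m=(W[...,2]>.255)&(W[...,2]<.285)&(abs(W[...,0]-.544)<.06)&(abs(W[...,1]-.194)<.04)
r=cv2.minAreaRect(W[m][:,:2].astype(np.float32));print(m.sum(),r,np.median(W[m],0))"
```

```text
2.1833 [0.5449 0.1955 0.33  ] [[0.0986, 0.9951, -0.0007], [0.9951, -0.0986, -0.0001], [-0.0001, -0.0007, -1.0]] [ 0.3 -0.7 -0.4] 0.08566534318734469 [  8.   22.6  60.1   0.   97.3 -76.3]
{'fx': 410.11297462758023, 'fy': 410.11297462758023, 'cx': 332.486307631683, 'cy': 237.95816384510653, 'k1': -0.02780730894090485, 'extrinsics': array([[ 9.82854617e-02,  9.58334158e-01,  2.68208147e-01,
         4.76597358e-01],
       [ 9.95158025e-01, -9.44621425e-02, -2.71552830e-02,
         2.03316794e-01],
       [-6.88318967e-04,  2.69578460e-01, -9.62978183e-01,
         4.53671670e-01],
       [ 0.00000000e+00,  0.00000000e+00,  0.00000000e+00,
         1.00000000e+00]])}
3122 ((0.5454031229019165, 0.19517017900943756), (0.013959541916847229, 0.050612226128578186), 84.30252838134766) [0.54223856 0.1953945  0.27185763]
```

View pics/wrist1.png

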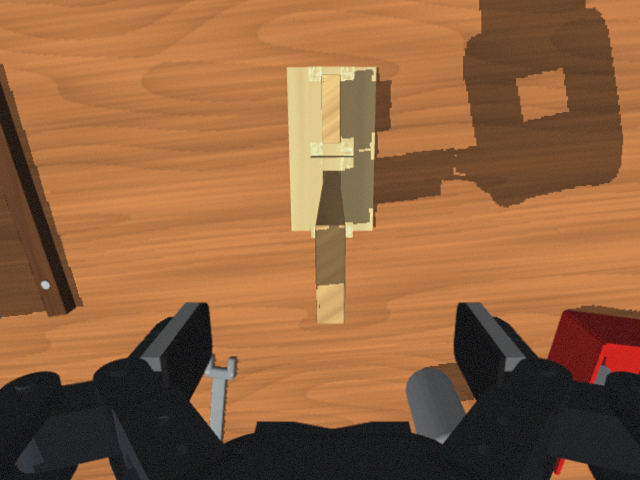

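The wrist view shows the board's end at (330,225–322), centred between the fingers, with the short board at (331,108). I'll go down and grip.

Call:
step_arm --steps '[{"xyz":[0,0,0.39],"turn":[0,0,0],"gripper":1},{"xyz":[0,0,0.39],"turn":[0,0,0],"gripper":1},{"xyz":[0,0,0.39],"turn":[0,0,0],"gripper":1},{"xyz":[0,0,0.39],"turn":[0,0,0],"gripper":1},{"xyz":[0,0,0.39],"turn":[0,0,0],"gripper":1},{"xyz":[0,0,0.39],"turn":[0,0,0],"gripper":1},{"xyz":[0,0,0],"turn":[0,0,0],"gripper":1},{"xyz":[0,0,0],"turn":[0,0,0],"gripper":1}]'

```text
time_s: 2.9
position: [0.5449, 0.1955, 0.2366]
tool_rot: [[0.098, 0.995, -0.001], [0.995, -0.098, -0.0], [-0.0, -0.001, -1.0]]
ft_force: [-0.1, 0.2, 0.5]
grip_width: 0.0853
```

Call:
step_arm --steps '[{"xyz":[0,0,0],"turn":[0,0,0],"gripper":-0.3},{"xyz":[0,0,0],"turn":[0,0,0],"gripper":-0.6},{"xyz":[0,0,0],"turn":[0,0,0],"gripper":-1},{"xyz":[0,0,0],"turn":[0,0,0],"gripper":-1},{"xyz":[0,0,0],"turn":[0,0,0],"gripper":-1},{"xyz":[0,0,0],"turn":[0,0,0],"gripper":-1},{"xyz":[0,0,0],"turn":[0,0,0],"gripper":-1},{"xyz":[0,0,0],"turn":[0,0,0],"gripper":-1},{"xyz":[0,0,0],"turn":[0,0,0],"gripper":-1},{"xyz":[0,0,0],"turn":[0,0,0],"gripper":-1},{"xyz":[0,0,0],"turn":[0,0,0],"gripper":-1},{"xyz":[0,0,0],"turn":[0,0,0],"gripper":-1}]' --squeeze 50

```text
time_s: 3.9
position: [0.5452, 0.1955, 0.237]
tool_rot: [[0.097, 0.995, 0.001], [0.995, -0.097, 0.0], [0.0, 0.001, -1.0]]
ft_force: [0.3, 0.1, 4.5]
grip_width: 0.0135
```

Call:
step_arm --steps '[{"xyz":[0,0,-0.25],"turn":[0,0,0],"gripper":-1},{"xyz":[0,0,-0.25],"turn":[0,0,0],"gripper":-1},{"xyz":[0,0,-0.25],"turn":[0,0,0],"gripper":-1},{"xyz":[0,0,-0.25],"turn":[0,0,0],"gripper":-1},{"xyz":[0,0,-0.25],"turn":[0,0,0],"gripper":-1},{"xyz":[0,0,-0.25],"turn":[0,0,0],"gripper":-1},{"xyz":[0,0,-0.25],"turn":[0,0,0],"gripper":-1},{"xyz":[0,0,-0.25],"turn":[0,0,0],"gripper":-1},{"xyz":[0,0,-0.25],"turn":[0,0,0],"gripper":-1},{"xyz":[0,0,0],"turn":[0,0,0],"gripper":-1},{"xyz":[0,0,0],"turn":[0,0,0],"gripper":-1}]'

```text
time_s: 4.82
position: [0.545, 0.1955, 0.3272]
tool_rot: [[0.097, 0.995, 0.001], [0.995, -0.097, 0.0], [0.0, 0.001, -1.0]]
ft_force: [0.8, 0.0, -2.2]
grip_width: 0.0133
```

```bash
python3 pic.py 2 side wrist; python3 -c "
import cv2;import numpy as np
cv2.imwrite('pics/c2.png',np.hstack([cv2.imread('pics/side2.png')[20:300,150:450],cv2.imread('pics/wrist2.png')[60:340,150:550]]))"
```

```text
4.8167 [0.545  0.1955 0.3272] [[0.0966, 0.9953, 0.0008], [0.9953, -0.0966, 0.0002], [0.0003, 0.0008, -1.0]] [ 0.8  0.  -2.2] 0.013278062316822426 [  8.   22.6  60.6   0.   96.8 -76.4]
```

View pics/c2.png

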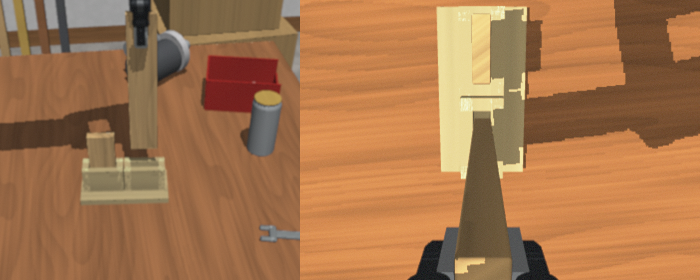

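The board is out of the rack and hangs straight, with its foot clear at about (143,150) in the left crop; the short board still stands at (100,150). I'll carry it over, then yaw and tilt.

Call:
step_arm --steps '[{"xyz":[-0.2,0.01,0],"turn":[0,0,0],"gripper":-1},{"xyz":[-0.4,0.02,0],"turn":[0,0,0],"gripper":-1},{"xyz":[-0.6,0.03,0],"turn":[0,0,0],"gripper":-1},{"xyz":[-0.6,0.03,0],"turn":[0,0,0],"gripper":-1},{"xyz":[-0.6,0.03,0],"turn":[0,0,0],"gripper":-1},{"xyz":[-0.6,0.03,0],"turn":[0,0,0],"gripper":-1},{"xyz":[-0.6,0.03,0],"turn":[0,0,0],"gripper":-1},{"xyz":[-0.6,0.03,0],"turn":[0,0,0],"gripper":-1},{"xyz":[-0.6,0.03,0],"turn":[0,0,0],"gripper":-1},{"xyz":[-0.6,0.03,0],"turn":[0,0,0],"gripper":-1},{"xyz":[-0.6,0.03,0],"turn":[0,0,0],"gripper":-1},{"xyz":[-0.6,0.03,0],"turn":[0,0,0],"gripper":-1},{"xyz":[-0.6,0.03,0],"turn":[0,0,0],"gripper":-1},{"xyz":[-0.6,0.03,0],"turn":[0,0,0],"gripper":-1},{"xyz":[-0.6,0.03,0],"turn":[0,0,0],"gripper":-1},{"xyz":[-0.6,0.03,0],"turn":[0,0,0],"gripper":-1},{"xyz":[-0.6,0.03,0],"turn":[0,0,0],"gripper":-1},{"xyz":[-0.6,0.03,0],"turn":[0,0,0],"gripper":-1},{"xyz":[-0.5,0.03,0],"turn":[0,0,0],"gripper":-1},{"xyz":[-0.3,0.01,0],"turn":[0,0,0],"gripper":-1}]'

```text
time_s: 6.58
position: [0.5238, -0.2421, 0.3254]
tool_rot: [[0.094, 0.996, -0.002], [0.995, -0.094, 0.015], [0.015, -0.003, -1.0]]
ft_force: [2.0, 29.4, 2.8]
grip_width: 0.0134
```

Call:
step_arm --steps '[{"xyz":[0,0,0],"turn":[0,0,-0.47],"gripper":-1},{"xyz":[0,0,0],"turn":[0,0,-0.47],"gripper":-1},{"xyz":[0,0,0],"turn":[0,0,-0.47],"gripper":-1},{"xyz":[0,0,0],"turn":[0,0,-0.47],"gripper":-1},{"xyz":[0,0,0],"turn":[0,0.4,0],"gripper":-1},{"xyz":[0,0,0],"turn":[0,0.56,0],"gripper":-1},{"xyz":[0,0,0],"turn":[0,0.56,0],"gripper":-1},{"xyz":[0,0,0],"turn":[0,0.56,0],"gripper":-1},{"xyz":[0,0,0],"turn":[0,0.56,0],"gripper":-1},{"xyz":[0,0,0],"turn":[0,0.56,0],"gripper":-1},{"xyz":[0,0,0],"turn":[0,0.56,0],"gripper":-1},{"xyz":[0,0,0],"turn":[0,0.6,0],"gripper":-1},{"xyz":[0,0,0],"turn":[0,0,0],"gripper":-1},{"xyz":[0,0,0],"turn":[0,0,0],"gripper":-1},{"xyz":[0,0,0],"turn":[0,0,0],"gripper":-1}]'

```text
time_s: 7.83
position: [0.5242, -0.2447, 0.3267]
tool_rot: [[-0.05, 0.999, -0.018], [0.939, 0.053, 0.34], [0.341, -0.0, -0.94]]
ft_force: [-0.5, -0.1, -0.6]
grip_width: 0.0138
```

```bash
python3 pic.py 3 top wrist; python3 -c "
import cv2;import numpy as np
cv2.imwrite('pics/c3.png',np.hstack([cv2.imread('pics/top3.png')[120:400,300:600],cv2.imread('pics/wrist3.png')[60:340,150:550]]))
from h import *
z=np.load('wrist3.npz'); i=cams.camera_info('wrist'); W=cloud(i,z['d']);np.save('W3.npy',W)
s=env.observe();L=(W-s['position'])@np.array(s['tool_rot'])
m=(abs(L[...,1])<.035)&(abs(L[...,0])<.025)&(L[...,2]>-.05)&(L[...,2]<.27)
P=L[m]
for a in np.arange(-.04,.26,.03):
    q=P[(P[:,2]>=a)&(P[:,2]<a+.03)]
    if len(q)>20: print(round(a,2),len(q),np.round(np.percentile(q,[3,50,97],axis=0)[:,:2].T,4).tolist(), q[:,2].max().round(4))
"
```

```text
7.8333 [ 0.5242 -0.2447  0.3267] [[-0.0503, 0.9986, -0.0183], [0.9389, 0.0535, 0.3401], [0.3405, -0.0001, -0.9402]] [-0.5 -0.1 -0.6] 0.013753679472537216 [ -42.6   27.5   54.8   14.8  111.5 -131.8]
-0.04 13542 [[-0.0216, 0.0006, 0.0196], [-0.0241, -0.0122, 0.0059]] -0.01
-0.01 3259 [[-0.0182, 0.0014, 0.0201], [-0.0243, -0.0115, -0.007]] 0.02
0.02 715 [[-0.0051, 0.0012, 0.0078], [-0.0244, -0.0241, -0.0236]] 0.05
0.05 436 [[-0.0049, 0.0016, 0.0081], [-0.0245, -0.0242, -0.0237]] 0.0799
0.08 293 [[-0.0046, 0.0017, 0.0084], [-0.0246, -0.0243, -0.0238]] 0.1099
0.11 196 [[-0.0044, 0.0021, 0.0086], [-0.0246, -0.0244, -0.0241]] 0.1399
0.14 147 [[-0.0041, 0.0026, 0.0087], [-0.0247, -0.0245, -0.0243]] 0.1699
0.17 105 [[-0.0038, 0.0027, 0.009], [-0.0248, -0.0246, -0.0243]] 0.2
0.2 75 [[-0.0036, 0.0029, 0.0093], [-0.025, -0.0248, -0.0243]] 0.2262
```

View pics/c3.png

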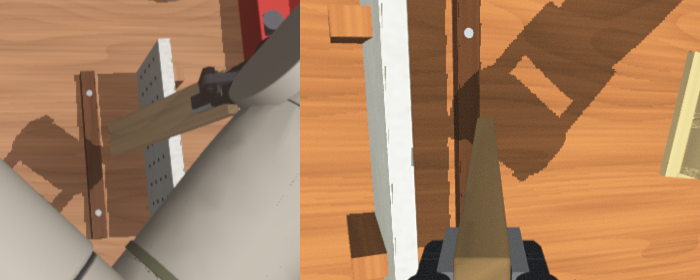

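The left crop shows the board over the gap between strip and panel, parallel to both. In the right crop its foot, at about (485,120), is above the strip's edge from that viewpoint. I'll measure the panel and strip from this wrist view as well.

```bash
python3 -c "
from h import *
W=np.load('W3.npy')
n=np.array([-.054,.9985]);a=np.array([.9985,.054]);o=np.array([.5243,-.2347])
D=W[...,:2]-o; y=D@n;x=D@a;z=W[...,2]
for lo,hi in((-.12,-.08),(-.08,-.04),(.04,.08),(.08,.12)):
    k=(x>lo)&(x<hi)
    for nm,m in(('panel',k&(z>.15)&(z<.17)&(abs(y+.009)<.03)),('strip',k&(z>.014)&(z<.026)&(abs(y-.087)<.03)),('bench',k&(abs(z)<.006)&(y>.02)&(y<.07))):
        if m.sum()>20: print(lo,nm,m.sum(),np.round(np.percentile(y[m],[1,3,50,97,99]),4),np.median(z[m]).round(4))
s=env.observe();print('foot',(F:=s['position']+np.array(s['tool_rot'])@[.003,0,.225]),'wall',(F[:2]-o)@a,(F[:2]-o)@n)
"
```

```text
-0.12 panel 1949 [-0.0182 -0.0181 -0.0101 -0.0011 -0.0007] 0.1599
-0.12 strip 956 [0.0743 0.0745 0.0852 0.0973 0.0977] 0.0199
-0.12 bench 1607 [0.028  0.0289 0.0484 0.0687 0.0696] -0.0001
-0.08 panel 1761 [-0.0186 -0.0185 -0.0103 -0.0011 -0.0007] 0.1599
-0.08 strip 885 [0.0743 0.0745 0.0852 0.0972 0.0975] 0.02
-0.08 bench 1507 [0.0281 0.029  0.0484 0.0686 0.0697] 0.0
0.04 panel 1272 [-0.0185 -0.0184 -0.0102 -0.0012 -0.0007] 0.1598
0.04 strip 285 [0.0744 0.0745 0.0779 0.0843 0.0853] 0.0196
0.04 bench 1216 [0.0281 0.029  0.0485 0.0687 0.0695] -0.0001
0.08 panel 345 [-0.0186 -0.0185 -0.0137 -0.003  -0.002 ] 0.1599
0.08 strip 65 [0.0742 0.0742 0.0749 0.0777 0.0778] 0.0188
0.08 bench 1132 [0.0283 0.029  0.0486 0.0688 0.0697] -0.0001
foot [ 0.52010827 -0.16497606  0.11645172] wall -0.00042034639196922947 0.06984570580974152
```

Call:
step_arm --steps '[{"xyz":[-0.11,0,0.276],"turn":[0,0,0],"gripper":-1},{"xyz":[-0.11,0,0.276],"turn":[0,0,0],"gripper":-1},{"xyz":[-0.11,0,0.276],"turn":[0,0,0],"gripper":-1},{"xyz":[-0.11,0,0.276],"turn":[0,0,0],"gripper":-1},{"xyz":[-0.11,0,0.276],"turn":[0,0,0],"gripper":-1},{"xyz":[-0.11,0,0.276],"turn":[0,0,0],"gripper":-1},{"xyz":[-0.11,0,0.276],"turn":[0,0,0],"gripper":-1},{"xyz":[-0.11,0,0.276],"turn":[0,0,0],"gripper":-1},{"xyz":[0,0,0],"turn":[0,0,0],"gripper":-1},{"xyz":[0,0,0],"turn":[0,0,0],"gripper":-1},{"xyz":[0,0,0],"turn":[0,0,0],"gripper":-1}]'

```text
time_s: 8.85
position: [0.5248, -0.2475, 0.2326]
tool_rot: [[-0.051, 0.999, -0.017], [0.939, 0.054, 0.34], [0.341, 0.001, -0.94]]
ft_force: [0.5, 0.6, -1.9]
grip_width: 0.0134
```

Call:
step_arm --steps '[{"xyz":[-0.0255,0,0.07],"turn":[0,0,0],"gripper":-1},{"xyz":[-0.0255,0,0.07],"turn":[0,0,0],"gripper":-1},{"xyz":[-0.0255,0,0.07],"turn":[0,0,0],"gripper":-1},{"xyz":[-0.0255,0,0.07],"turn":[0,0,0],"gripper":-1},{"xyz":[-0.0255,0,0.07],"turn":[0,0,0],"gripper":-1},{"xyz":[0,0,0],"turn":[0,0,0],"gripper":-1},{"xyz":[0,0,0],"turn":[0,0,0],"gripper":-1},{"xyz":[0,0,0],"turn":[0,0,0],"gripper":-1}]'

```text
time_s: 9.52
position: [0.5246, -0.2475, 0.2169]
tool_rot: [[-0.05, 0.999, -0.018], [0.938, 0.054, 0.341], [0.342, 0.0, -0.94]]
ft_force: [0.5, -0.2, -1.1]
grip_width: 0.0134
```

```bash
cat > foot.py <<'E'
from h import *
n=np.array([-.054,.9985]);a=np.array([.9985,.054]);o=np.array([.5243,-.2352])
s=env.observe();R=np.array(s['tool_rot']);F=s['position']+R@[.003,0,.225];print(s['time_s'],s['position'],s['ft_force'],'foot z',F[2],'wall xy',(F[:2]-o)@a,(F[:2]-o)@n)
E
python3 foot.py
```

```text
9.5167 [ 0.5245836  -0.24752757  0.21689048] [ 0.48267876 -0.1573977  -1.12230962] foot z 0.006454103281321011 wall xy -0.0003190612317677719 0.06736255574749675
```

Call:
step_arm --steps '[{"xyz":[-0.0085,0,0.0235],"turn":[0,0,0],"gripper":-1},{"xyz":[-0.0085,0,0.0235],"turn":[0,0,0],"gripper":-1},{"xyz":[-0.0085,0,0.0235],"turn":[0,0,0],"gripper":-1},{"xyz":[-0.0085,0,0.0235],"turn":[0,0,0],"gripper":-1},{"xyz":[0,0,0],"turn":[0,0,0],"gripper":-1},{"xyz":[0,0,0],"turn":[0,0,0],"gripper":-1}]'

```text
time_s: 10.02
position: [0.5246, -0.2477, 0.2135]
tool_rot: [[-0.051, 0.999, -0.017], [0.939, 0.054, 0.341], [0.341, 0.001, -0.94]]
ft_force: [-0.7, -0.9, 4.6]
grip_width: 0.0135
```

```bash
python3 foot.py; python3 pic.py 4 side; python3 -c "
import cv2
cv2.imwrite('pics/c4.png',cv2.resize(cv2.imread('pics/side4.png')[180:460,150:510],None,fx=2,fy=2))"
```

```text
10.0167 [ 0.52464244 -0.24766721  0.21350762] [-0.69289527 -0.90312619  4.59763922] foot z 0.0030236009792572183 wall xy -9.163748221950423e-05 0.06709369638673766
10.0167 [ 0.5246 -0.2477  0.2135] [[-0.0506, 0.9986, -0.0174], [0.9387, 0.0535, 0.3406], [0.3411, 0.001, -0.94]] [-0.7 -0.9  4.6] 0.013458186825410758 [ -42.8   31.3   66.8   13.9   96.3 -136.1]
```

View pics/c4.png

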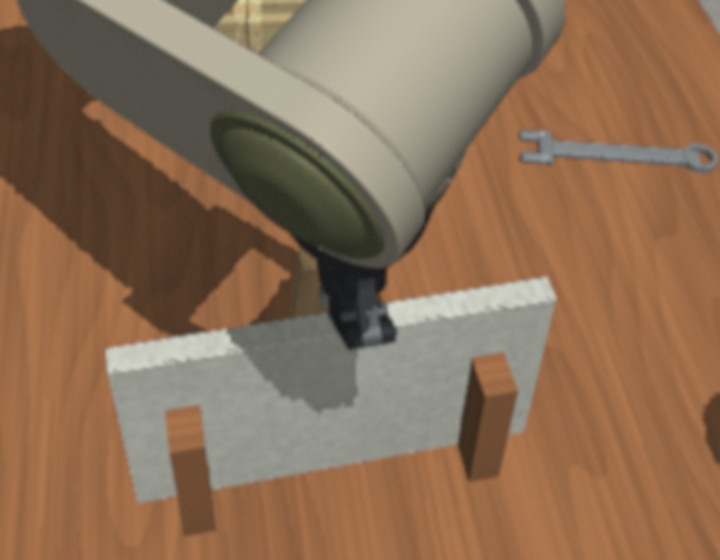

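Foot contact is felt (+4.6 N upward), and the fingers at about (360,320) are above the panel's edge. I'll release with a small opening and back off along the board.

Call:
step_arm --steps '[{"xyz":[0,0,0],"turn":[0,0,0],"gripper":-0.6},{"xyz":[0,0,0],"turn":[0,0,0],"gripper":-0.5},{"xyz":[0,0,0],"turn":[0,0,0],"gripper":-0.4},{"xyz":[0,0,0],"turn":[0,0,0],"gripper":-0.3},{"xyz":[0,0,0],"turn":[0,0,0],"gripper":-0.3},{"xyz":[0,0,0],"turn":[0,0,0],"gripper":-0.3},{"xyz":[0,0,0],"turn":[0,0,0],"gripper":-0.3},{"xyz":[0,0,0],"turn":[0,0,0],"gripper":-0.3}]'

```text
time_s: 10.73
position: [0.5245, -0.2475, 0.2128]
tool_rot: [[-0.05, 0.999, -0.018], [0.938, 0.054, 0.341], [0.342, -0.0, -0.94]]
ft_force: [0.8, 1.3, -1.2]
grip_width: 0.0297
```

Call:
step_arm --steps '[{"xyz":[0,0,-0.15],"turn":[0,0,0],"gripper":-0.3},{"xyz":[0,0,-0.25],"turn":[0,0,0],"gripper":-0.3},{"xyz":[0,0,-0.25],"turn":[0,0,0],"gripper":-0.3},{"xyz":[0,0,-0.25],"turn":[0,0,0],"gripper":-0.3},{"xyz":[0,0,-0.25],"turn":[0,0,0],"gripper":-0.3},{"xyz":[0,0,-0.25],"turn":[0,0,0],"gripper":-0.3},{"xyz":[0,0,-0.25],"turn":[0,0,0],"gripper":-0.3},{"xyz":[0,0,-0.4],"turn":[0,0,0],"gripper":-0.3},{"xyz":[0,0,-0.5],"turn":[0,0,0],"gripper":-0.3},{"xyz":[0,0,-0.5],"turn":[0,0,0],"gripper":-0.3},{"xyz":[0,0,0],"turn":[0,0,0],"gripper":-0.3},{"xyz":[0,0,0],"turn":[0,0,0],"gripper":-0.3}]'

```text
time_s: 11.73
position: [0.5268, -0.2895, 0.3281]
tool_rot: [[-0.05, 0.999, -0.017], [0.939, 0.053, 0.34], [0.34, 0.001, -0.94]]
ft_force: [-0.1, 0.3, -0.8]
grip_width: 0.0296
```

```bash
python3 pic.py 5 wrist top side; python3 -c "
from h import *
cv2.imwrite('pics/c5.png',np.hstack([cv2.imread('pics/side5.png')[180:460,150:450],cv2.imread('pics/wrist5.png')[0:480:2,0:640:2].copy().repeat(1,0)[0:240] if 0 else cv2.resize(cv2.imread('pics/wrist5.png'),(373,280))]))
i=cams.camera_info('wrist'); z=np.load('wrist5.npz'); i['extrinsics']=z['E']; W=cloud(i,z['d'])
n=np.array([-.054,.9985]);a=np.array([.9985,.054]);o=np.array([.5243,-.2352])
D=W[...,:2]-o; L=np.dstack([D@a,D@n,W[...,2]])
x,y,zz=L[...,0],L[...,1],L[...,2]
m=(abs(x)<.06)&(y>-.06)&(y<.075)&(zz>.004)&(zz<.26)&~((y<.003)&(zz<.163))
for lo in np.arange(.0,.26,.03):
    q=L[m&(zz>=lo)&(zz<lo+.03)]
    if len(q)>20: print(round(lo,2),len(q),np.round(np.percentile(q,[3,50,97],axis=0).T,4).tolist())
"
```

```text
11.7333 [ 0.5268 -0.2895  0.3281] [[-0.0504, 0.9986, -0.0169], [0.9389, 0.0532, 0.34], [0.3404, 0.0013, -0.9403]] [-0.1  0.3 -0.8] 0.029586480071266304 [ -45.4   30.6   49.4   14.4  114.5 -134.1]
0.0 272 [[-0.0572, -0.0211, 0.0536], [0.0587, 0.0748, 0.075], [0.005, 0.0137, 0.0252]]
0.03 44 [[-0.0243, -0.0242, -0.0239], [0.0407, 0.0511, 0.06], [0.033, 0.0448, 0.0593]]
0.06 57 [[-0.0243, -0.0241, -0.0239], [0.03, 0.0404, 0.0495], [0.0607, 0.076, 0.0879]]
0.09 60 [[-0.0251, -0.0249, -0.024], [0.0194, 0.0275, 0.0378], [0.0906, 0.1088, 0.1187]]
0.12 93 [[-0.025, -0.0248, -0.0246], [0.0069, 0.0165, 0.0261], [0.1215, 0.1353, 0.1488]]
0.15 123 [[-0.0249, -0.0247, -0.0243], [-0.0045, 0.0057, 0.0154], [0.1507, 0.1679, 0.1794]]
0.18 180 [[-0.0248, -0.0246, -0.024], [-0.0159, -0.0062, 0.0036], [0.1816, 0.197, 0.2091]]
0.21 254 [[-0.0247, -0.0245, -0.0241], [-0.0271, -0.0174, -0.0074], [0.2111, 0.2267, 0.2393]]
0.24 2281 [[-0.024, -0.0012, 0.0235], [-0.031, -0.0249, -0.0187], [0.2421, 0.2451, 0.2477]]
```

View pics/c5.png

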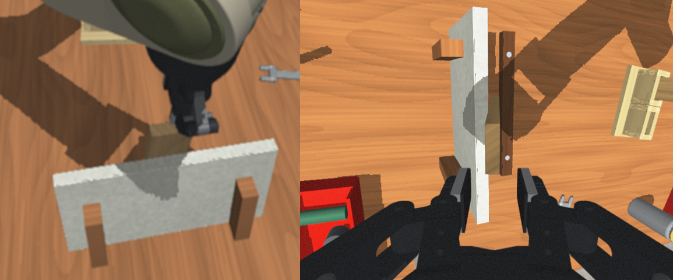

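The board leans at 20.6°, with its foot at wall y ≈ 0.067, and the gripper is clear. I'll back off a little more, then check that it is at rest and that the short board hasn't moved.

Call:
step_arm --steps '[{"xyz":[0,0,-0.3],"turn":[0,0,0],"gripper":-0.3},{"xyz":[0,0,-0.3],"turn":[0,0,0],"gripper":-0.3},{"xyz":[0,0,-0.3],"turn":[0,0,0],"gripper":-0.3},{"xyz":[0,0,-0.3],"turn":[0,0,0],"gripper":-0.3},{"xyz":[0,0,0],"turn":[0,0,0],"gripper":-0.3},{"xyz":[0,0,0],"turn":[0,0,0],"gripper":-0.3},{"xyz":[0,0,0],"turn":[0,0,0],"gripper":-0.3},{"xyz":[0,0,0],"turn":[0,0,0],"gripper":-0.3}]'

```text
time_s: 12.55
position: [0.5276, -0.3051, 0.3716]
tool_rot: [[-0.05, 0.999, -0.02], [0.938, 0.054, 0.343], [0.343, -0.001, -0.939]]
ft_force: [1.0, -0.1, -0.0]
grip_width: 0.0299
```

```bash
python3 pic.py 6 wrist top; python3 -c "
from h import *
i=cams.camera_info('wrist'); z=np.load('wrist6.npz'); i['extrinsics']=z['E']; W=cloud(i,z['d'])
n=np.array([-.054,.9985]);a=np.array([.9985,.054]);o=np.array([.5243,-.2352])
D=W[...,:2]-o; L=np.dstack([D@a,D@n,W[...,2]]); x,y,zz=L[...,0],L[...,1],L[...,2]
m=(abs(x)<.06)&(y>-.06)&(y<.072)&(zz>.03)&(zz<.26)&~((y<.003)&(zz<.163))
for lo in (.03,.12,.21,.24):
    q=L[m&(zz>=lo)&(zz<lo+.03)]
    if len(q)>20: print(lo,len(q),np.round(np.median(q,axis=0),4))
q=L[m&(zz>.241)]; print(cv2.minAreaRect(q[:,:2].astype(np.float32)))
i=cams.camera_info('top'); W=cloud(i,np.load('top6.npz')['d'])
m=(abs(W[...,0]-.4659)<.05)&(abs(W[...,1]-.2025)<.05)&(W[...,2]>.122)&(W[...,2]<.145); print('short',m.sum(),m.sum() and cv2.minAreaRect(W[m][:,:2].astype(np.float32)))
"
```

```text
12.55 [ 0.5276 -0.3051  0.3716] [[-0.0501, 0.9985, -0.0197], [0.9379, 0.0538, 0.3426], [0.3431, -0.0013, -0.9393]] [ 1.  -0.1 -0. ] 0.02985288902727151 [ -46.3   31.7   40.7   15.3  122.3 -132.8]
0.03 30 [-0.0241  0.05    0.0493]
0.12 50 [-0.0242  0.0167  0.1306]
0.21 155 [-0.0246 -0.0174  0.226 ]
0.24 1640 [-0.0007 -0.0248  0.2452]
((0.00040164776146411896, -0.02464807592332363), (0.014623123221099377, 0.05038617178797722), 88.89342498779297)
short 383 ((0.4658786952495575, 0.20205563306808472), (0.015150541439652443, 0.05034602805972099), 83.86335754394531)
```

Nothing is moving, the board is about 1° off square, and the short board has moved less than 1 mm. I'll hand it in.

```bash
python3 -c "
from h import *
print(order.close_job())"
```

```text
the job is handed in; nothing more can be done
None
```

I took the long board out of the rack and leaned it on the panel near mid-length, its foot on the bench against or within a few millimetres of the stop strip. I released it and handed the job in at about 12.6 s.

The last wrist and top camera checks, with limits in brackets:
- **Lean:** about 20.6° from vertical (11–31°).
- **Foot:** about 67 mm out from the panel face (48–76 mm) and within 1 mm of the panel's middle. I worked this out by extending the board's measured line down to the bench, because the foot itself was not directly visible. A board fully against the strip would read about 68.5 mm, so a gap of 1–2 mm may remain.
- **Squareness:** about 1° off (15°).
- **At rest:** its top stayed in the same place, within 1 mm, in two views 0.8 s apart.
- **Short board:** moved less than 1 mm (30 mm).
- **Gripper:** the fingertips are about 10 cm above the board, with no contact force on the tool.

The highest wrist force I saw was about 29 N, as the arm braked with the board in hand. None of the checks failed or disagreed; the hand-in reports no verdict.

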